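# Unclip the detergent drawer and lay it in the parts tray

## Robot

A 6-joint arm with a two-finger parallel gripper is mounted at the origin on the work surface. World frame = base frame: x ahead of the robot, y to its left, z up, the work surface at z = 0. Lengths are in mm, angles in rad, forces in N, time in s.
With the tool pointing down it reaches from about 275 to 750 mm from the base axis. Payload 10.2 kg.
Tool frame: the origin (TCP) lies between the finger pads; the fingertips stand 17 mm ahead of it and the grasp point (between the pads) lies 2 mm behind it; z points along the fingers, y is the line along which they close (so a half turn about z gives the same grasp; the last joint's range is limited). The gripper opens to 85 mm and grips with 20 to 120 N. Pads are 22 mm wide; open, the fingers measure 114 mm over their backs; the gripper's body (76 mm by 85 mm) begins 54 mm behind the grasp point. The pads swing forward as they close: fully open they stand 13 mm farther back than shut.
Start: joints at [1.063, 0.313, 1.498, -0, 1.331, -0.223], TCP at [147.52, 503.854, 248.294] pointing down, gripper open.
Joint ranges: [-2.94, 2.94], [-0.97, 2.17], [0.19, 2.56], [-1.23, 4.37], [0.02, 3.11], [-2.88, 2.88]. Speed limits (rad/s): [2.39, 2.39, 3.01, 3.14, 3.14, 3.14].

## Interface

Orientations are given as a unit quaternion [w, x, y, z].
In Python, from rig import * gives the robot as it stands.
- The arm moves only by the tool step_arm, never from a script. Its argument "commands" is text: rows parted by semicolons, each of 7 numbers parted by spaces: the opening, from 0 (shut) to 1 (fully open), then the shift along the tool's x, y, z in cm, then the turn, a rotation vector about the tool's x, y, z in rad. In form: hand x y z rx ry rz; .... A call has 1 to 20 rows; each row is the pose to reach, as a shift and turn from the pose commanded when the call began, along the tool's axes at that moment; what a row does not reach only later rows make up. A row lasts 1/12 s, in which the tool goes at most 41.7 mm and 7.16 degrees, less where a joint would pass 70% of its speed; a pose out of reach is approached as far as the arm can. A call with a gripper value outside its range is refused whole. The fingers move at their own pace and stop on an object; "newtons" is the grip in N (left out, the last holds). Time passes only in rows, so rows that repeat a pose let the fingers close. It gives the time, the measured TCP pose, the force, the opening and the grip force at its end, in the units of the state.
- sense(): the state, without advancing time (a new reading comes with each control period).
- capture(name): name is "scene" or "top" or "wrist"; returns the picture (400x640x3 uint8, red, green, blue); there is no depth.
- camera_model(name): a dict with "mtx" (3x3 intrinsics, pixels), "eye" and "rotation" of the camera in the world. Camera axes: x right, y down, z forward; pixel columns grow to the right and rows downward; lengths in mm; the calibration is good to about 2 mm. A picture is of the moment at which its call begins: read the wrist's pose just before it. camera_model takes no time and is no camera call; for the wrist camera it gives the pose at the moment of the call.
- finish_job(): hands the job in; it is judged then, once.
Trained networks look in the newest picture that a camera, given by its name, has taken for a name from the list of things; names that differ only in an ending like _2 or _b are one class to them, and where a whole thing is asked for, a point or a joint stands for the part that bears it (a point fixed in the world has none). Each returns a list of dicts, best first, with "score" (0 to 1); they miss things now and then, are a little off and sometimes report something else, mostly with a low value. They report only what shows in the picture. A call takes as long as a camera call. They do not tell look-alikes from the thing itself.
- search_frame(camera, label): "rect" ([centre column, centre row, width, height] in pixels, round what is visible of it).
- trace(camera, label): "mask" (400x640 bool, what is visible of it) and "rect" ([centre column, centre row, width, height] in pixels, round what is visible of it).
- spot_point(camera, label): "xy" ([column, row] in pixels: a listed point, or the origin of a listed thing).
The state is a dict: "time_s": time; "joints": joint angles; "dq": joint speeds; "tau": joint torques, N m; "eef_pos": TCP position; "ee_rot": TCP orientation; "force": force on the tool from outside, world axes, zero at the start; "wrist_torque": the same for the moment, N m; "grip_width": opening from 0.0 (shut) to 1.0 (fully open); "grip_force": force on a finger pad.
Only numpy, scipy, OpenCV 4.12 (cv2) and the standard library are available. Lean on these libraries where they do the work, as an engineer would, in place of code of your own. Each camera call takes 0.05 s, during which the arm holds its last target. There are 200 camera calls.

## Task

Take the detergent drawer out of its dispenser housing and set it down gently, flat and upright, in the empty black parts tray. The drawer is clipped behind the lip of the hood by a sprung tab in the well in its middle: push the tab right down and keep it down while you pull the drawer straight out, away from the hood, until it is completely clear of it; the plastic is brittle, so neither press hard on the tab once it is down nor wrench at a latch that still holds. Leave the drain pump, the bearing and the screwdriver where they are.

Things in the scene. Friction and masses are not known exactly. Their poses are not given: they have to be found in the camera images.
- housing: Grey dispenser housing, fixed on a wooden packer 2 to 15 mm high: plate 300 (x) x 140 (y) x 8 mm, origin at its underside centre, x from open end to hood. Rails along both long edges (inner faces y = +-58, tops at z = 22). Hood over x = 74 to 150, top at z = 72, two stubs 20 mm higher. The drawer leaves along -x and is clear of the hood when its origin is beyond x = -12 mm.
- hood_lip (a point): Middle of the lower edge of the hood's lip, a 6 mm thick wall across the hood's mouth (housing frame x = 78 to 84 mm); this edge is 49 mm above the plate (housing z = 57 mm). The tab's tooth is caught behind it; more than 40 N between drawer and housing while latched breaks it.
- drawer: Loose white drawer, 180 (x) x 110 (y) mm, about 0.35 kg, origin at the centre of its underside. Starts on the 8 mm plate, 3 mm play to each rail, axes as the housing's, origin at housing x = 40 to 46 mm, rear end under the hood. Open on top; side and rear walls 4 mm thick, 46 mm high; front panel (x = -90 to -82) 60 mm high. Centre of mass near x = -37 mm.
- rib_grip (a point): Middle of the top edge of the drawer's lengthwise rib, where to pinch it from above, fingers closing along the drawer's y (drawer frame x = -48, y = 0, z = 44 mm). The rib is 10 mm thick, 40 mm deep, and runs x = -82 to -20, from the front panel to a cross wall; the compartment on each side is 62 mm long and 46 mm wide.
- tab (a joint): How far the tab is pushed down in the drawer, m: 0 free, 0.008 at its stop. Straight down against a spring: 3 N to start, 9 N at 6 mm, 11 N at 8 mm. Its tooth stands 2 to 8 mm behind the hood lip and passes under it only while the tab is down more than 6 mm; once past the lip the tab may come up. More than 18 N on it breaks it.
- tab_pad (a point): Point on top of the tab's white pressing pad: drawer frame x = 2, y = 0, z = 26 mm when free; it goes down with the tab. The pad is 60 mm wide and reaches 16 mm forward (-x) to a cross wall 6 mm thick that rises 20 mm above the pad, against which a finger can pull the drawer. The hood lip is 30 mm or more behind the point.
- tray: Empty black parts tray, fixed, 250 (x) x 170 (y) x 30 mm outside, walls and floor 5 mm, origin at the centre of its underside. Lies on one or the other side of the housing, its long side roughly along the drawer's.
- pump: Drain pump, white and dark cylinder 68 mm across, 95 mm high, with a stub to one side, origin at the centre of its underside; leave alone.
- bearing: Steel ball bearing, ring 62 mm across, 16 mm high, lying flat; origin at the centre of its underside; leave alone.
- screwdriver: Screwdriver lying on the bench, origin at the middle of its underside, handle to its -x; leave alone.
Things that resemble listed ones, but are neither listed nor needed, are in the scene too. What is shaped like the drawer but purple or turquoise is not meant.

How it is judged (in metres and radians):
On the way, in this order (a step that is already met when the one before it is completed fails the run):
1. the tab is pushed down more than 5.5 mm while the drawer is still latched (value of joint tab above 0.0055 m and x of drawer in the frame of housing above 0.03 m), for 0.1 s.
2. the drawer is pulled along the rails until it is clear of the hood (x of drawer in the frame of housing below -0.012 m and y of drawer in the frame of housing between -0.02 and 0.02 m and z of drawer in the frame of housing below 0.09 m), for 0.05 s.
At the end, for the whole second after the job is handed in: The drawer stands flat (within 0.05 rad) and upright on the floor of the tray (its underside within 4 mm of the tray's floor), its centre within 50 mm of the tray's, at rest and released (z of drawer in the frame of tray between 0.002 and 0.009 m and horizontal distance between drawer and tray below 0.05 m and angle between drawer's own z axis and vertical below 0.05 rad and linear speed of drawer below 0.02 m/s and angular speed of drawer below 0.1 rad/s); the robot touches nothing.
It fails at once if the tab is pressed with more than 18 N (contact force between the fingers and tab above 18 N).
It fails at once if more than 40 N between drawer and housing while the drawer is still latched (wrenching at the latch) (x of drawer in the frame of housing above 0.03 m and contact force between drawer and housing above 40 N).
It fails at once if the drawer is dropped or thrown into the tray (faster than 0.45 m/s within 20 mm of the tray's floor) (horizontal distance between drawer and tray below 0.1 m and z of drawer in the frame of tray below 0.025 m and linear speed of drawer above 0.45 m/s).
It fails at once if the pump, the bearing or the screwdriver is moved more than 20 mm (distance of any of pump, bearing, screwdriver from where it was at the start of the episode above 0.02 m).
It also fails if it takes over 64 s, if anything falls off the work surface, if the arm or the gripper's body presses on something with over 40 N, if the wrist force passes 120 N, or if a joint passes its speed limit or range.

## Working session

There is one attempt and no reset: what is moved stays moved. The work goes in short steps, Python scripts to look and compute and a tool call to move; the robot and the scene stay as the last step left them, time stands still between calls to the robot, and variables do not carry over. Pictures are saved under pics/ and viewed, at most 10 in all, crops included, and the job is handed in when it is done.

Besides the shell and the picture viewer there is one more tool, called after "Call:" as a command line: name --argument value ..., lists and objects as JSON in quotes. step_arm: Moves the arm, as the interface text tells. Its arguments: {"type":"object","properties":{"commands":{"type":"string"},"newtons":{"type":"number"}},"required":["commands"]}

```bash
mkdir -p pics; cat > h.py <<'E'
from rig import *
import numpy as np, cv2
from scipy.spatial.transform import Rotation as R
def ray(cm,uv):
    K=np.array(cm["mtx"]);Rm=np.array(cm["rotation"])
    if Rm.shape!=(3,3): Rm=R.from_quat(np.roll(Rm,-1)).as_matrix()
    d=Rm@np.linalg.solve(K,np.array([uv[0],uv[1],1.]));return np.array(cm["eye"],float),d
def atz(cm,uv,z):
    e,d=ray(cm,uv);return e+d*(z-e[2])/d[2]
def proj(cm,p):
    Rm=np.array(cm["rotation"]);
    if Rm.shape!=(3,3): Rm=R.from_quat(np.roll(Rm,-1)).as_matrix()
    q=np.array(cm["mtx"])@(Rm.T@(np.asarray(p,float)-np.array(cm["eye"])));return q[:2]/q[2]
def tri(pairs):
    A=np.zeros((3,3));b=np.zeros(3)
    for cm,uv in pairs:
        e,d=ray(cm,uv);d/=np.linalg.norm(d);P=np.eye(3)-np.outer(d,d);A+=P;b+=P@e
    return np.linalg.solve(A,b)
def save(n,im,f=1.25): cv2.imwrite("pics/"+n+".png",cv2.resize(im[:,:,::-1],None,fx=f,fy=f))
E
python3 - <<'E'
from h import *
s=sense();print(s)
ims=[]
for c in("top","scene"):
    im=capture(c);ims.append(im);cm=camera_model(c);print(c,cm["eye"],np.round(cm["rotation"],3).tolist(),cm["mtx"])
    for l in("hood_lip","rib_grip","tab_pad","tray","housing","drawer","pump","bearing","screwdriver"):
        print(l,[(np.round(r["xy"]).tolist(),round(r["score"],2)) for r in spot_point(c,l)[:3]])
save("a",ims[0]);save("b",ims[1])
E
```

```text
{'time_s': 0.0, 'joints': array([ 1.06260716e+00,  3.13404877e-01,  1.49843392e+00,  4.15737465e-05,
        1.33101261e+00, -2.23436345e-01]), 'dq': array([ 1.67962845e-05, -2.23874411e-04, -4.02487817e-04,  9.44604723e-04,
       -1.65740484e-03, -5.55812406e-04]), 'tau': array([-2.48440570e-03, -4.12261748e+01, -2.59744495e+01, -2.68487529e-04,
        4.10188732e-03,  4.76750517e-05]), 'eef_pos': array([147.38527049, 503.64031376, 247.75934708]), 'ee_rot': array([-2.43987445e-04,  1.41900749e-01,  9.89880690e-01, -5.80513569e-04]), 'force': array([-0.18858115,  0.06857181,  0.70456707]), 'wrist_torque': array([ 0.04985019, -0.00136216,  0.03197258]), 'grip_force': 0.0, 'grip_width': 1.0008201352495398}
top [ 346.77601294   15.97900727 1261.20456857] [0.027, -0.7, 0.713, -0.029] [[425.2853226    0.         322.50762486]
 [  0.         425.2853226  200.06115023]
 [  0.           0.           1.        ]]
hood_lip [([321.0, 133.0], 0.78)]
rib_grip [([322.0, 158.0], 0.9), ([236.0, 288.0], 0.83), ([432.0, 251.0], 0.75)]
tab_pad [([323.0, 160.0], 0.59), ([322.0, 146.0], 0.58), ([222.0,
[... 208 characters left out ...]
12.0], 0.71)]
screwdriver []
scene [1391.95772237  160.45992014  797.64883675] [-0.287, 0.582, 0.681, -0.338] [[440.1698571    0.         322.62128381]
 [  0.         440.1698571  199.15113964]
 [  0.           0.           1.        ]]
hood_lip [([310.0, 249.0], 0.78)]
rib_grip [([408.0, 163.0], 0.93), ([239.0, 164.0], 0.76), ([432.0, 239.0], 0.72)]
tab_pad [([428.0, 168.0], 0.63), ([315.0, 245.0], 0.52), ([243.0, 160.0], 0.46)]
tray [([433.0, 240.0], 0.85), ([310.0, 248.0], 0.41)]
housing [([319.0, 241.0], 0.91)]
drawer [([427.0, 174.0], 0.97), ([248.0, 168.0], 0.78), ([318.0, 254.0], 0.69)]
pump [([214.0, 203.0], 0.67)]
bearing [([392.0, 299.0], 0.64)]
screwdriver [([193.0, 274.0], 0.86)]
```

View pics/a.png

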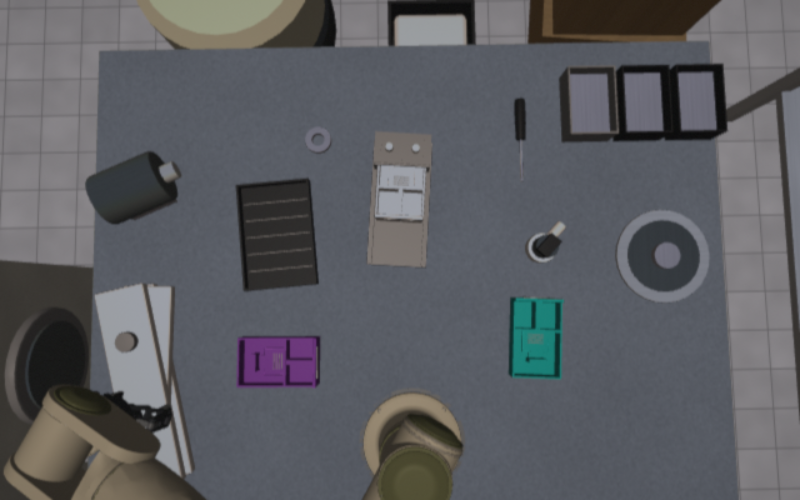

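View pics/b.png

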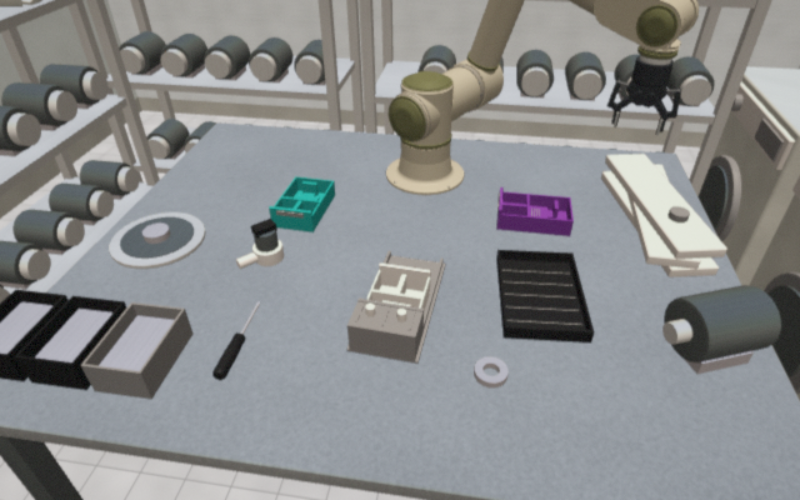

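```bash
python3 - <<'E'
from h import *
t=camera_model("top");s=camera_model("scene")
for l,uv,z in(("lip",(321,133),66),("rib",(322,158),61),("pad",(322,146),43),("tray",(221,190),5),("bearing",(255,112),0),("pump",(428,200),0)):print(l,atz(t,uv,z).round())
print(tri([(t,(321,133)),(s,(310,249))]).round(), atz(s,(433,240),5).round(),atz(s,(193,274),0).round())
w=camera_model("wrist");print(w);st=sense();Rt=R.from_quat(np.roll(st["ee_rot"],-1)).as_matrix();print("eye in tool",Rt.T@(np.array(w["eye"])-st["eef_pos"]),Rt)
E
```

```text
lip [632.  12.  66.]
rib [561.  11.  61.]
pad [599.  10.  43.]
tray [480. 312.   5.]
bearing [716. 210.   0.]
pump [ 439. -302.    0.]
[634.  10.  58.] [497. 312.   5.] [ 706. -272.   -0.]
{'mtx': array([[285.51217877,   0.        , 322.25604959],
       [  0.        , 285.51217877, 203.82844178],
       [  0.        ,   0.        ,   1.        ]]), 'eye': array([ 69.299554  , 525.87203212, 374.38546432]), 'rotation': array([0.12640116, 0.79030587, 0.59204656, 0.09444707])}
eye in tool [  81.24854051   -0.84384929 -126.09551987] [[-9.59720159e-01  2.80957676e-01 -9.80944477e-06]
 [ 2.80957676e-01  9.59720159e-01 -2.01928042e-05]
 [ 3.74099855e-06 -2.21354801e-05 -1.00000000e+00]]
```

Top view: housing with white drawer at about column 400, rows 135–265 of the enlarged picture. The tray is at (277,235), the pump on its side at (130,188) or upright at (545,245), the bearing at (318,140) and the screwdriver at (520,140). The purple and turquoise drawers are decoys. Next I move over the housing with the fingers shut.

Call:
step_arm --commands "0 -50.5 -36.2 0 0 0 -0.24;0 -50.5 -36.2 0 0 0 -0.24;0 -50.5 -36.2 0 0 0 -0.24;0 -50.5 -36.2 0 0 0 -0.24;0 -50.5 -36.2 0 0 0 -0.24;0 -50.5 -36.2 0 0 0 -0.24;0 -50.5 -36.2 0 0 0 -0.24;0 -50.5 -36.2 0 0 0 -0.24;0 -50.5 -36.2 0 0 0 -0.24;0 -50.5 -36.2 0 0 0 -0.24;0 -50.5 -36.2 0 0 0 -0.24;0 -50.5 -36.2 0 0 0 -0.24;0 -50.5 -36.2 0 0 0 -0.24;0 -50.5 -36.2 0 0 0 -0.24;0 -50.5 -36.2 0 0 0 -0.24;0 -50.5 -36.2 0 0 0 -0.24;0 -50.5 -36.2 0 0 0 -0.24;0 -50.5 -36.2 0 0 0 -0.24;0 -50.5 -36.2 0 0 0 -0.24;0 -50.5 -36.2 0 0 0 -0.24" --newtons 20

```text
time_s: 2.67
eef_pos: [529.9, 15.7, 248.6]
ee_rot: [0.0, 0.022, 1.0, 0.0]
force: [-0.8, -0.9, -0.3]
grip_width: 0.001
grip_force: 0.0
```

```bash
python3 - <<'E'
from h import *
s=sense();print(s["time_s"],s["eef_pos"],s["ee_rot"],s["force"])
cm=camera_model("wrist");im=capture("wrist");save("c",im)
for l in("hood_lip","rib_grip","tab_pad","drawer","housing","tray"):
    print(l,[(np.round(r["xy"],1).tolist(),round(r["score"],2)) for r in spot_point("wrist",l)[:3]])
import pickle;pickle.dump(cm,open("w1.pkl","wb"))
E
```

```text
2.6667 [529.90784867  15.73973567 248.61526377] [1.42676930e-04 2.15587324e-02 9.99767573e-01 9.17874103e-06] [-0.75807144 -0.89885346 -0.31082769]
hood_lip [([328.1, 203.8], 0.16)]
rib_grip [([326.6, 204.8], 0.59)]
tab_pad [([326.8, 234.5], 0.57)]
drawer [([325.7, 222.8], 0.75)]
housing []
tray [([549.0, 126.4], 0.59)]
```

View pics/c.png

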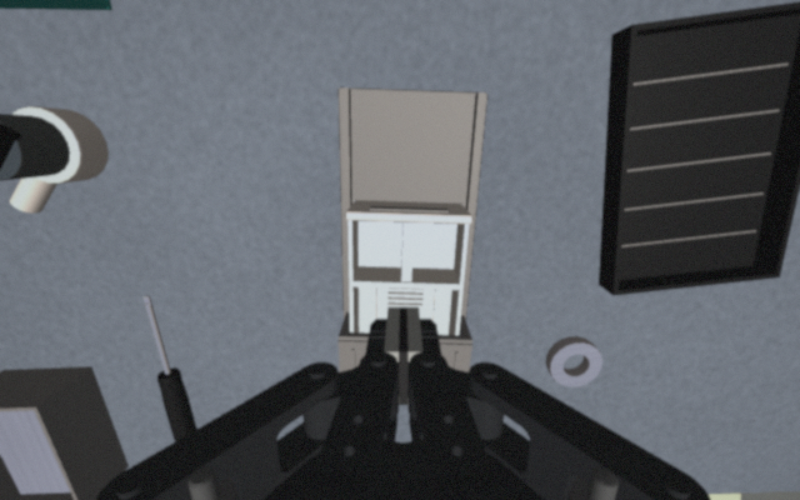

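The wrist view shows the housing centred: open end at the top (340–486, row 90), front panel edge at row 212, cross wall at row 284, hood hidden under the fingers. I enlarge it for sharper corners.

```bash
python3 - <<'E'
import cv2
im=cv2.imread("pics/c.png");im=cv2.resize(im,None,fx=.8,fy=.8,interpolation=cv2.INTER_AREA)
from h import *
im=capture("wrist")[:,:,::-1]
c=im[60:295,262:402];cv2.imwrite("pics/d.png",cv2.resize(c,None,fx=2.5,fy=2.5,interpolation=cv2.INTER_CUBIC))
E
```

```text
(no output)
```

View pics/d.png

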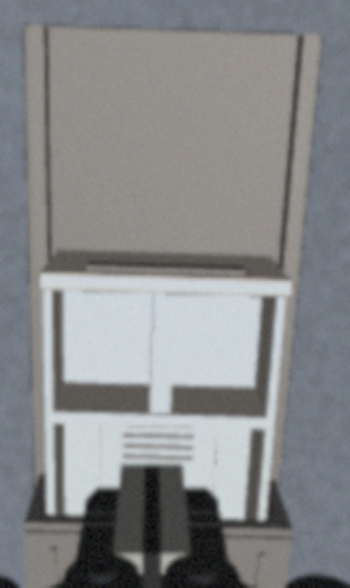

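```bash
cat > fit.py <<'E'
from h import *
import pickle
from scipy.optimize import least_squares
cm=pickle.load(open("w1.pkl","rb"))
P=[("h",(25,25),(-150,-70,22)),("h",(321,35),(-150,70,22)),("h",(46,27),(-150,-58,22)),("h",(301,35),(-150,58,22)),
("d",(41,271),(-90,-55,60)),("d",(292,280),(-90,55,60)),("d",(43,289),(-82,-55,60)),("d",(291,296),(-82,55,60)),
("d",(53,411),(-20,-51,46)),("d",(266,418),(-20,51,46)),("d",(53,424),(-14,-51,46)),("d",(266,430),(-14,51,46)),("d",(150,413),(-20,-5,44)),("d",(172,414),(-20,5,44)),("h",(25,523),(74,-70,72)),("h",(291,528),(74,70,72))]
def W(p,k,q):
    hx,hy,a,hz,dx,dy=p;q=np.array(q,float)
    if k=="d": q=q+[dx,dy,8]
    return R.from_euler("z",a).apply(q)+[hx,hy,hz]
def f(p): return np.concatenate([proj(cm,W(p,k,q))-(np.array(uv)/2.5+[262,60]) for k,uv,q in P]+[[(p[3]-8)/6,(p[4]-43)/3,p[5]/2]])
r=least_squares(f,[560,10,-.045,8,43,0],loss="soft_l1")
p=r.x;print(p.round(3));print(r.fun.round(1))
for n,q in(("pad",(2,0,26)),("rib",(-48,0,44)),("cross",(-14,0,46))):print(n,W(p,"d",q).round(1))
print("lip",W(p,"h",(81,0,57)).round(1))
pickle.dump(p,open("p.pkl","wb"))
E
python3 fit.py
python3 - <<'E'
from h import *
# tray via top trace
capture("top");t=camera_model("top")
for r in trace("top","tray")[:1]:
    m=r["mask"].astype(np.uint8);c=cv2.minAreaRect(np.argwhere(m)[:,::-1].astype(np.float32));b=cv2.boxPoints(c)
    w=np.array([atz(t,q,25) for q in b]);print(r["score"],w.round(0).tolist(),w.mean(0).round(1))
E
```

```text
[ 5.58042e+02  1.96960e+01 -7.40000e-02  2.36000e-01  4.33490e+01
 -1.79000e-01]
[-2.6  0.2  2.9  0.4 -0.4 -0.2  0.3  0.  -0.3  0.9  0.3  0.3 -0.9  0.9
  0.1  1.1  1.  -0.2 -0.1 -0.6  1.  -0.8 -0.5 -0.8  0.2 -0.5 -0.4 -0.7
 -4.9 -0.7  4.6  0.4 -1.3  0.1 -0.1]
pad [603.3  16.2  34.2]
rib [553.4  19.9  52.2]
cross [587.3  17.4  54.2]
lip [638.8  13.7  57.2]
0.74 [[607.0, 407.0, 25.0], [618.0, 229.0, 25.0], [366.0, 210.0, 25.0], [355.0, 385.0, 25.0]] [486.5 307.8  25. ]
```

```bash
sed -i 's/^def W/P=[q for q in P if not(q[0]=="h" and abs(q[2][1])==70)]\ndef W/' fit.py; python3 fit.py
```

```text
[ 5.58358e+02  1.93340e+01 -7.60000e-02  2.61200e+00  4.22670e+01
  8.00000e-03]
[-0.7 -0.3  0.7  0.2 -0.6  0.5  0.8  0.2 -1.3  0.6  0.5  1.1  0.5 -0.1
  0.1 -0.3  0.6 -0.7 -0.3 -0.5  0.  -0.3 -0.5 -0.5 -0.9 -0.2  0. ]
pad [602.5  16.   36.6]
rib [552.6  19.8  54.6]
cross [586.5  17.2  56.6]
lip [639.1  13.2  59.6]
```

Call:
step_arm --commands "0 -3.6 0.1 2 0 0 0.02;0 -7.25 0.3 5 0 0 0.033;0 -7.25 0.3 9 0 0 0.033;0 -7.25 0.3 13 0 0 0.033;0 -7.25 0.3 15.4 0 0 0.033;0 -7.25 0.3 15.4 0 0 0.033;0 -7.25 0.3 15.4 0 0 0.033;0 -7.25 0.3 15.4 0 0 0.033"

```text
time_s: 3.83
eef_pos: [604.1, 14.1, 96.6]
ee_rot: [0.002, 0.039, 0.999, -0.0]
force: [0.4, -0.9, 0.6]
grip_width: -0.006
grip_force: 0.0
```

```bash
python3 - <<'E'
from h import *
s=sense();print(s["time_s"],s["eef_pos"],s["ee_rot"],s["force"])
im=capture("wrist");cv2.imwrite("pics/e.png",cv2.resize(im[150:400,200:450,::-1],None,fx=2.2,fy=2.2))
E
```

```text
3.8333 [604.1383604   14.09079465  96.59723164] [ 1.75213464e-03  3.88926422e-02  9.99241830e-01 -2.38055518e-04] [ 0.40914567 -0.94250571  0.57214476]
```

View pics/e.png

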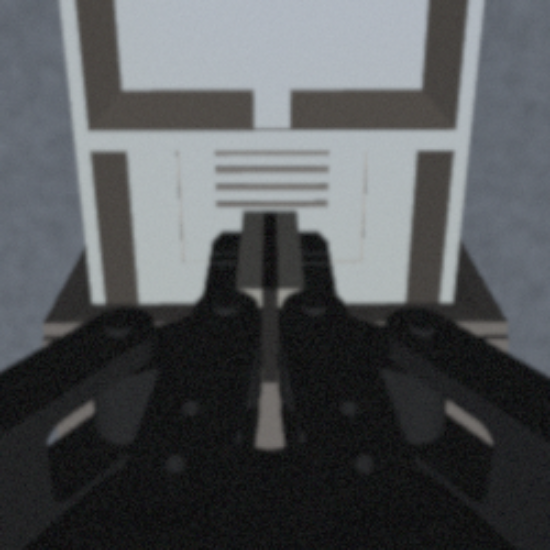

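Call:
step_arm --commands "0 0.1 0 1.5 0 0 0;0 0.1 0 2.9 0 0 0;0 0.1 0 3.0 0 0 0;0 0.1 0 3.2 0 0 0;0 0.1 0 3.4 0 0 0;0 0.1 0 3.4 0 0 0;0 0.1 0 3.4 0 0 0"

```text
time_s: 4.47
eef_pos: [602.4, 14.3, 61.2]
ee_rot: [0.001, 0.039, 0.999, -0.0]
force: [-0.5, 0.3, -0.5]
grip_width: 0.002
grip_force: 0.0
```

Call:
step_arm --commands "0 0 0 0.1 0 0 0;0 0 0 0.2 0 0 0;0 0 0 0.3 0 0 0;0 0 0 0.4 0 0 0;0 0 0 0.4 0 0 0;0 0 0 0.4 0 0 0"

```text
time_s: 4.97
eef_pos: [602.0, 14.4, 56.2]
ee_rot: [-0.0, 0.039, 0.999, 0.0]
force: [0.1, -0.2, -0.3]
grip_width: 0.003
grip_force: 0.0
```

Call:
step_arm --commands "0 0 0 0.1 0 0 0;0 0 0 0.2 0 0 0;0 0 0 0.3 0 0 0;0 0 0 0.3 0 0 0;0 0 0 0.3 0 0 0"

```text
time_s: 5.38
eef_pos: [602.2, 14.4, 53.6]
ee_rot: [0.0, 0.039, 0.999, -0.0]
force: [-1.4, 0.7, 4.3]
grip_width: 0.001
grip_force: 2.0
```

Call:
step_arm --commands "0 0 0 0.1 0 0 0;0 0 0 0.2 0 0 0;0 0 0 0.3 0 0 0;0 0 0 0.4 0 0 0;0 0 0 0.5 0 0 0;0 0 0 0.5 0 0 0;0 0 0 0.5 0 0 0"

```text
time_s: 5.97
eef_pos: [602.2, 14.4, 48.9]
ee_rot: [0.0, 0.039, 0.999, -0.0]
force: [-2.9, 0.4, 9.3]
grip_width: 0.005
grip_force: 4.4
```

Call:
step_arm --commands "0 0 0 0.05 0 0 0;0 0 0 0.1 0 0 0;0 0 0 0.1 0 0 0;0 0 0 0.1 0 0 0;0 0 0 0.1 0 0 0"

```text
time_s: 6.38
eef_pos: [602.2, 14.3, 48.0]
ee_rot: [0.0, 0.039, 0.999, -0.0]
force: [-3.6, -0.5, 9.1]
grip_width: 0.0
grip_force: 4.8
```

Call:
step_arm --commands "0 0 0 0.05 0 0 0;0 0 0 0.05 0 0 0;0 0 0 0.05 0 0 0;0 0 0 0.05 0 0 0"

```text
time_s: 6.72
eef_pos: [602.2, 14.4, 47.6]
ee_rot: [0.0, 0.039, 0.999, -0.0]
force: [-2.7, -0.0, 9.9]
grip_width: 0.003
grip_force: 5.0
```

Call:
step_arm --commands "0 0.1 0 0 0 0 0;0 0.2 0 0 0 0 0;0 0.3 0 0 0 0 0;0 0.4 0 0 0 0 0;0 0.5 0 0 0 0 0;0 0.6 0 0 0 0 0;0 0.6 0 0 0 0 0"

```text
time_s: 7.3
eef_pos: [598.5, 14.4, 48.7]
ee_rot: [0.004, 0.039, 0.999, -0.0]
force: [5.6, -0.7, 8.7]
grip_width: -0.0
grip_force: 4.6
```

Call:
step_arm --commands "0 0 0 0.05 0 0 0;0 0 0 0.1 0 0 0;0 0 0 0.12 0 0 0;0 0 0 0.12 0 0 0;0 0 0 0.12 0 0 0"

```text
time_s: 7.72
eef_pos: [598.5, 14.4, 47.5]
ee_rot: [0.004, 0.039, 0.999, -0.0]
force: [4.3, -0.2, 9.6]
grip_width: 0.002
grip_force: 5.1
```

Call:
step_arm --commands "0 0.1 0 0 0 0 0;0 0.2 0 0.02 0 0 0;0 0.3 0 0.03 0 0 0;0 0.4 0 0.04 0 0 0;0 0.4 0 0.04 0 0 0"

```text
time_s: 8.13
eef_pos: [595.1, 14.6, 47.5]
ee_rot: [0.005, 0.039, 0.999, -0.001]
force: [8.1, -1.0, 10.7]
grip_width: 0.004
grip_force: 6.4
```

Call:
step_arm --commands "0 0.1 0 0 0 0 0;0 0.2 0 0 0 0 0;0 0.3 0 0 0 0 0;0 0.4 0 0 0 0 0;0 0.4 0 0 0 0 0"

```text
time_s: 8.55
eef_pos: [591.2, 14.9, 47.5]
ee_rot: [0.005, 0.039, 0.999, -0.001]
force: [6.2, -0.7, 11.9]
grip_width: -0.002
grip_force: 6.4
```

Call:
step_arm --commands "0 0.1 0 0 0 0 0;0 0.2 0 0 0 0 0;0 0.3 0 0 0 0 0;0 0.4 0 0 0 0 0;0 0.5 0 0 0 0 0;0 0.6 0 0 0 0 0;0 0.6 0 0 0 0 0"

```text
time_s: 9.13
eef_pos: [585.2, 15.3, 47.5]
ee_rot: [0.005, 0.039, 0.999, -0.001]
force: [7.3, -0.4, 11.8]
grip_width: -0.003
grip_force: 6.4
```

Call:
step_arm --commands "0 0.15 0 0 0 0 0;0 0.4 0 0 0 0 0;0 0.7 0 0 0 0 0;0 1 0 0 0 0 0;0 1.3 0 0 0 0 0;0 1.6 0 0 0 0 0;0 1.9 0 0 0 0 0;0 2.2 0 0 0 0 0;0 2.5 0 0 0 0 0;0 2.8 0 0 0 0 0;0 3.1 0 0 0 0 0;0 3.4 0 0 0 0 0;0 3.7 0 0 0 0 0;0 4.1 0 0 0 0 0;0 4.5 0 0 0 0 0;0 4.9 0 0 0 0 0;0 5.3 0 0 0 0 0;0 5.5 0 0 0 0 0;0 5.5 0 0 0 0 0"

```text
time_s: 10.72
eef_pos: [530.3, 19.6, 47.4]
ee_rot: [0.005, 0.039, 0.999, -0.001]
force: [6.7, -1.0, 11.5]
grip_width: 0.001
grip_force: 6.2
```

Call:
step_arm --commands "0 -0.2 0 -0.5 0 0 0;0 -0.2 0 -2 0 0 0;0 -0.2 0 -5 0 0 0;0.5 -0.2 0 -9 0 0 0;0.5 -0.2 0 -12 0 0 0;0.5 -0.2 0 -14 0 0 0;0.5 -0.2 0 -14 0 0 0;0.5 -0.2 0 -14 0 0 0;0.5 -0.2 0 -14 0 0 0;0.5 -0.2 0 -14 0 0 0"

```text
time_s: 11.55
eef_pos: [528.7, 20.1, 183.7]
ee_rot: [-0.001, 0.039, 0.999, 0.0]
force: [-0.0, -0.1, 0.5]
grip_width: 0.498
grip_force: 0.0
```

```bash
python3 - <<'E'
from h import *
s=sense();print(s["time_s"],s["eef_pos"],s["ee_rot"],s["force"],s["grip_width"])
import pickle
cm=camera_model("wrist");pickle.dump(cm,open("w2.pkl","wb"));im=capture("wrist");cv2.imwrite("pics/f.png",cv2.resize(im[:,150:530,::-1],None,fx=1.5,fy=1.5,interpolation=cv2.INTER_CUBIC))
for l in("rib_grip","tab_pad","drawer"):
    print(l,[(np.round(r["xy"],1).tolist(),round(r["score"],2)) for r in spot_point("wrist",l)[:3]])
E
```

```text
11.55 [528.68933586  20.13920513 183.69857752] [-1.34973306e-03  3.89324467e-02  9.99240912e-01  2.08580344e-04] [-0.0202075  -0.06295929  0.45137971] 0.49777369118139364
rib_grip [([325.1, 154.0], 0.96)]
tab_pad [([324.7, 201.2], 0.93)]
drawer [([322.7, 187.1], 0.63), ([324.4, 150.9], 0.26)]
```

View pics/f.png

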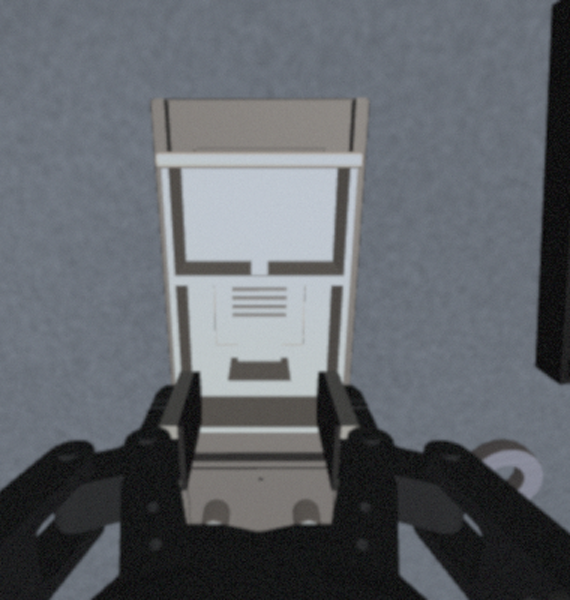

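The drawer is out: its rear wall (row 430) is in front of the hood edge (row 455), and it sits straight between the rails.

```bash
python3 - <<'E'
from h import *
import pickle
cm=pickle.load(open("w2.pkl","rb"));p=pickle.load(open("p.pkl","rb"))
a=atz(cm,(325.1,154),56);b=atz(cm,(324.7,201.2),39)
c=atz(cm,(260/1.5+150,161/1.5),71) # panel top ~ x=-86
print(a,b,c,(a-b)[:2])
def H(w): return R.from_euler("z",-p[2]).apply(w-np.array([p[0],p[1],p[3]]))
print(H(a)-[-48,0,0],H(b)-[2,0,0],H(c)-[-86,0,0])
s=sense();Rt=R.from_quat(np.roll(s["ee_rot"],-1)).as_matrix()
t=a.copy();t[:2]=(a+[0,0,0])[:2];print("tool delta to rib",Rt.T@(a-s["eef_pos"]))
E
```

```text
[484.0604303   25.49914796  56.        ] [533.05958212  21.58266731  39.        ] [445.08517124  26.87773158  71.        ] [-48.99915182   3.91648064]
[-26.55074565   0.49845208  53.38813065] [-27.39565138   0.31843478  36.38813065] [-27.51801473  -1.09002289  68.38813065]
tool delta to rib [ 45.12243827   1.88957456 128.54909005]
```

Call:
step_arm --commands "0.5 2.5 0.1 2 0 0 0;0.5 4.5 0.15 5 0 0 0;0.5 4.5 0.15 8 0 0 0;0.5 4.5 0.15 10 0 0 0;0.5 4.5 0.15 12 0 0 0;0.5 4.5 0.15 13.5 0 0 0;0.5 4.5 0.15 14.1 0 0 0;0.5 4.5 0.15 14.1 0 0 0;0.5 4.5 0.15 14.1 0 0 0"

```text
time_s: 12.5
eef_pos: [484.8, 25.0, 44.6]
ee_rot: [0.0, 0.039, 0.999, -0.0]
force: [-1.4, 0.3, 0.7]
grip_width: 0.503
grip_force: 0.0
```

Call:
step_arm --commands "0 0 0 0 0 0 0;0 0 0 0 0 0 0;0 0 0 0 0 0 0;0 0 0 0 0 0 0;0 0 0 0 0 0 0;0 0 0 0 0 0 0;0 0 0 0 0 0 0;0 0 0 0 0 0 0;0 0 0 0 0 0 0" --newtons 35

```text
time_s: 13.25
eef_pos: [485.0, 25.0, 45.1]
ee_rot: [0.001, 0.039, 0.999, -0.0]
force: [-0.5, -1.1, 6.5]
grip_width: 0.111
grip_force: 35.8
```

Call:
step_arm --commands "0 0 0 -0.3 0 0 0;0 0 0 -0.8 0 0 0;0 0 0 -1.5 0 0 0;0 0 0 -2.5 0 0 0;0 0 0 -4 0 0 0;0 0 0 -5.5 0 0 0;0 0 0 -7 0 0 0;0 0 0 -8 0 0 0;0 0 0 -8 0 0 0;0 0 0 -8 0 0 0" --newtons 45

```text
time_s: 14.08
eef_pos: [484.5, 25.1, 124.4]
ee_rot: [0.0, 0.039, 0.999, -0.0]
force: [-0.9, 0.6, -5.0]
grip_width: 0.108
grip_force: 44.2
```

```bash
python3 - <<'E'
from h import *
s=sense();print(s["time_s"],s["eef_pos"],s["ee_rot"],s["force"],s["wrist_torque"],s["grip_width"],s["grip_force"])
capture("scene");t=camera_model("scene")
for r in trace("scene","tray")[:2]:
    m=r["mask"].astype(np.uint8);ct=max(cv2.findContours(m,0,2)[0],key=cv2.contourArea);b=cv2.approxPolyDP(cv2.convexHull(ct),6,True)[:,0]
    w=np.array([atz(t,q,30) for q in b]);print(r["score"],b.tolist(),w.round(0).tolist())
im=capture("wrist");save("g",im,1)
E
```

```text
14.0833 [484.48760659  25.05073416 124.43146443] [ 3.35901437e-04  3.88895310e-02  9.99243458e-01 -5.15733228e-05] [-0.89954487  0.64655864 -4.99607146] [ 0.03711162  0.04889359 -0.00136383] 0.10751315672593284 44.16412711143494
0.97 [[398, 202], [456, 202], [474, 271], [403, 270]] [[379.0, 215.0, 30.0], [353.0, 378.0, 30.0], [620.0, 398.0, 30.0], [643.0, 233.0, 30.0]]
0.19 [[206, 242], [183, 298], [172, 303]] [[622.0, -265.0, 30.0], [804.0, -249.0, 30.0], [821.0, -268.0, 30.0]]
```

View pics/g.png

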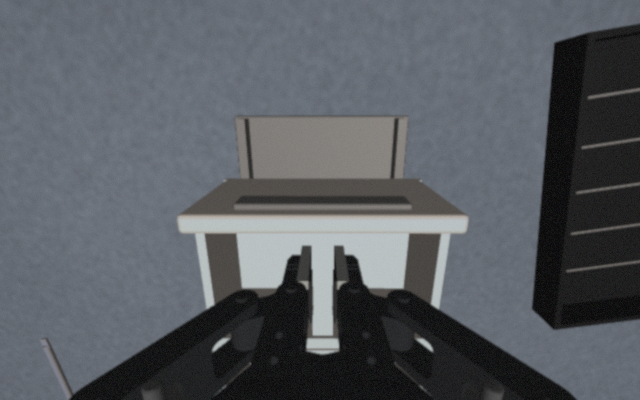

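Call:
step_arm --commands "0 0.2 0.8 0 0 0 0;0 0.7 3 0 0 0 -0.02;0 1.5 6 0 0 0 -0.04;0 2.3 9.5 0 0 0 -0.06;0 3.1 13 0 0 0 -0.08;0 4 16.5 0 0 0 -0.1;0 4.8 20 0 0 0 -0.12;0 5.6 23.3 0 0 0 -0.14;0 6.2 25.8 0 0 0 -0.15;0 6.5 27 0 0 0 -0.157;0 6.6 27.5 0 0 0 -0.157;0 6.6 27.5 1 0 0 -0.157;0 6.6 27.5 2 0 0 -0.157;0 6.6 27.5 3 0 0 -0.157;0 6.6 27.5 3 0 0 -0.157;0 6.6 27.5 3 0 0 -0.157"

```text
time_s: 15.57
eef_pos: [440.0, 303.4, 93.3]
ee_rot: [-0.001, -0.039, 0.999, -0.0]
force: [-0.4, 0.4, -4.2]
grip_width: 0.104
grip_force: 44.4
```

```bash
python3 - <<'E'
from h import *
s=sense();print(s["time_s"],s["eef_pos"],s["ee_rot"],s["force"],s["grip_width"])
save("h",capture("top")[120:280,120:380],3);save("i",capture("wrist"),1)
E
```

```text
15.5667 [439.99274477 303.37028015  93.26608201] [-9.63424523e-04 -3.88995552e-02  9.99242582e-01 -3.99331658e-04] [-0.4377788   0.42288423 -4.20522048] 0.10381862069814202
```

View pics/i.png

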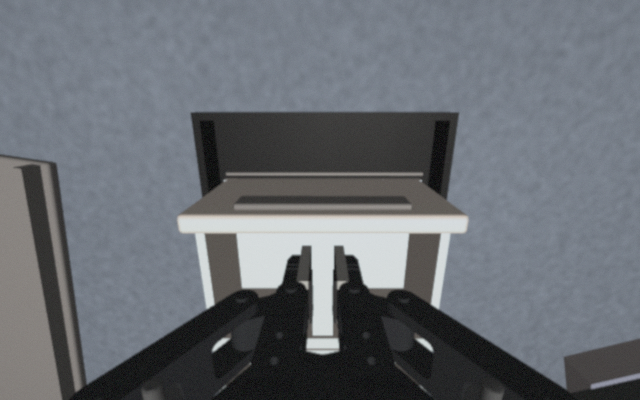

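The drawer hangs centred over the tray, parallel to its walls, so I lower it.

Call:
step_arm --commands "0 0 0 0.7 0 0 0;0 0 0 1.6 0 0 0;0 0 0 2.6 0 0 0;0 0 0 3.5 0 0 0;0 0 0 4.1 0 0 0;0 0 0 4.5 0 0 0;0 0 0 4.7 0 0 0;0 0 0 4.8 0 0 0;0 0 0 4.9 0 0 0;0 0 0 5 0 0 0;0 0 0 5 0 0 0;0 0 0 5 0 0 0"

```text
time_s: 16.67
eef_pos: [440.2, 304.4, 44.4]
ee_rot: [0.0, -0.04, 0.999, 0.0]
force: [0.1, -0.5, -4.5]
grip_width: 0.106
grip_force: 44.5
```

Call:
step_arm --commands "0 0 0 0.1 0 0 0;0 0 0 0.2 0 0 0;0 0 0 0.3 0 0 0;0 0 0 0.4 0 0 0;0 0 0 0.4 0 0 0;0 0 0 0.4 0 0 0"

```text
time_s: 17.17
eef_pos: [440.0, 304.3, 40.1]
ee_rot: [-0.0, -0.04, 0.999, -0.0]
force: [-0.3, 0.1, -4.2]
grip_width: 0.107
grip_force: 44.5
```

Call:
step_arm --commands "0 0 0 0.1 0 0 0;0 0 0 0.2 0 0 0;0 0 0 0.2 0 0 0;0 0 0 0.2 0 0 0"

```text
time_s: 17.5
eef_pos: [440.2, 304.4, 38.4]
ee_rot: [0.0, -0.04, 0.999, 0.0]
force: [-0.9, -0.6, -1.7]
grip_width: 0.107
grip_force: 45.0
```

Call:
step_arm --commands "0 0 0 0.1 0 0 0;0 0 0 0.15 0 0 0;0 0 0 0.15 0 0 0;0 0 0 0.15 0 0 0"

```text
time_s: 17.83
eef_pos: [440.2, 304.4, 38.3]
ee_rot: [0.0, -0.04, 0.999, 0.0]
force: [-7.5, -4.5, 17.0]
grip_width: 0.109
grip_force: 47.7
```

Drawer is on the floor; I back off slightly, release and rise.

Call:
step_arm --commands "0 0 0 -0.14 0 0 0;0 0 0 -0.14 0 0 0;0.25 0 0 -0.14 0 0 0;0.4 0 0 -0.14 0 0 0;0.4 0 0 -0.14 0 0 0;0.4 0 0 -0.14 0 0 0;0.4 0 0 -0.5 0 0 0;0.4 0 0 -1.5 0 0 0;0.4 0 0 -4 0 0 0;0.4 0 0 -8 0 0 0;0.4 0 0 -12 0 0 0;0.4 0 0 -16 0 0 0;0.4 0 0 -18 0 0 0;0.4 0 0 -18 0 0 0;0.4 0 0 -18 0 0 0;0.4 0 0 -18 0 0 0"

```text
time_s: 19.17
eef_pos: [439.6, 304.1, 216.1]
ee_rot: [-0.001, -0.04, 0.999, -0.0]
force: [0.9, 0.2, 0.1]
grip_width: 0.401
grip_force: 0.0
```

```bash
python3 - <<'E'
from h import *
s=sense();print(s["time_s"],s["eef_pos"],s["force"],s["grip_width"])
cm=camera_model("wrist");im=capture("wrist");save("j",im,1)
for l,z in(("rib_grip",49),("tab_pad",31),("drawer",5),("tray",0)):
    print(l,[(np.round(r["xy"],1).tolist(),atz(cm,r["xy"],z).round(),round(r["score"],2)) for r in spot_point("wrist",l)[:1]])
E
```

```text
19.1667 [439.62257964 304.13533773 216.05756525] [0.93776473 0.19975302 0.08337369] 0.40129345627254565
rib_grip [([322.3, 190.8], array([439., 304.,  49.]), 0.57)]
tab_pad [([324.5, 224.1], array([485., 310.,  31.]), 0.57)]
drawer [([320.5, 217.0], array([486., 305.,   5.]), 0.67)]
tray [([324.6, 189.2], array([451., 307.,   0.]), 0.6)]
```

View pics/j.png

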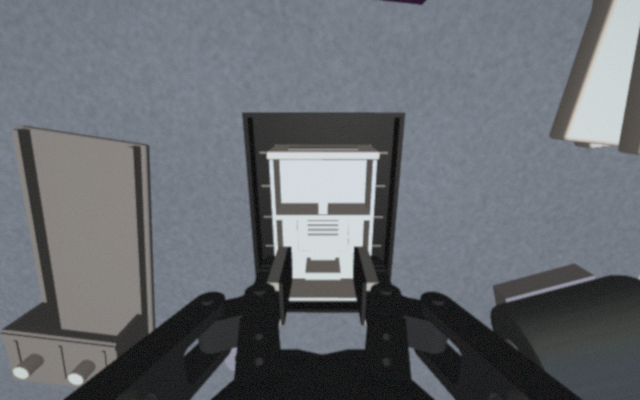

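The drawer stands flat inside the tray (columns 265–380, rows 148–300), with gaps all round and nothing touching it.

```bash
python3 -c "
from rig import *
print(finish_job())"
```

```text
the job is handed in; nothing more can be done
None
```

I unlatched the drawer, pulled it straight out and set it down flat and upright in the black tray; the job was handed in at about 19 s of the 64 s allowed, and no verdict came back.

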